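# Fit an index plate and its retaining collar on a bench fixture

### The arm

A 6-joint arm with a two-finger parallel gripper is mounted at the origin on a cart in front of the work surface, level with it; the furniture and walls round the work are solid. World frame = base frame: x ahead of the robot, y to its left, z up, the work surface at z = 0. Lengths are in m, angles in rad, forces in N, time in s.
With the tool pointing down it reaches from about 0.25 to 0.8 m from the base axis. Payload 3.9 kg.
Tool frame: the origin (TCP) lies midway between the tips of the shut fingers; the grasp point (between the pads) lies 19 mm behind it; z points along the fingers, y is the line along which they close (so a half turn about z gives the same grasp; the last joint's range is limited). The gripper opens to 85 mm and grips with 20 to 120 N. Pads are 22 mm wide; open, the fingers measure 114 mm over their backs; the gripper's body (76 mm by 85 mm) begins 54 mm behind the grasp point. The pads swing forward as they close: fully open they stand 13 mm farther back than shut.
Start: joints at [-1.162, 0.26, -0.138, 1.173, 0, 1.571], TCP at [0.209, -0.482, 0.231] pointing down, gripper open.
Joint ranges: [-2.78, 2.78], [-0.83, 1.72], [-1.28, 1.37], [-1.9, 2.12], [-1.57, 1.48], [-3.14, 3.14]. Speed limits (rad/s): [2.57, 2.57, 3.14, 3.14, 3.14, 3.14].

### API

Orientations are given as a rotation vector (axis times angle).
In Python, from workcell import * gives the robot as it stands.
- The arm moves only by the tool drive_tool, never from a script. Its argument "rows" is a list of rows, each an object of numbers: "x", "y", "z": the shift along the tool's x, y, z in mm; "wx", "wy", "wz": the turn, a rotation vector about the tool's x, y, z in degrees. In form: [{"x": .., "y": .., "z": .., "wx": .., "wy": .., "wz": ..}, ...]. A call has exactly 8 rows; each row shifts and turns the commanded pose from where the row before left it, along the tool's axes as they then stand; what a row does not reach is not made up. A row lasts 1/8 s, in which the tool goes at most 62.5 mm and 10.7 degrees, less where a joint would pass 70% of its speed; a pose out of reach is approached as far as the arm can. A call with a gripper value outside its range is refused whole. "claw" is the finger opening in mm, from 0 to 85.4, set as the call begins (left out, the last holds). The fingers move at their own pace and stop on an object; "force" is the grip in N (left out, the last holds). Time passes only in rows, so rows that do not move let the fingers close, or fill a call up. It gives the time, the measured TCP pose, the force, the opening and the grip force at its end, in the units of the state.
- read_state(): the state, without advancing time (a new reading comes with each control period).
- read_camera(name): name is "scene" or "side" or "wrist"; returns the picture (420x560x3 uint8, blue, green, red); there is no depth.
- camera_model(name): a dict with "camera_matrix" (3x3 intrinsics, pixels), "dist" ([k1, k2, p1, p2, k3] as OpenCV has them; the pictures are not rectified), "world_to_cam" (4x4, takes a point from world to camera coordinates); the wrist camera has in their place "T_tool_cam" (4x4, takes a point from camera to tool coordinates, whose origin is the TCP and whose axes are the flange's). Camera axes: x right, y down, z forward; pixel columns grow to the right and rows downward; lengths in m; the calibration is good to about 2 mm. A picture is of the moment at which its call begins: read the wrist's pose just before it. camera_model takes no time and is no camera call.
- close_job(): hands the job in; it is judged then, once.
The state is a dict: "t": time; "joint_positions": joint angles; "qvel": joint speeds; "joint_torque": joint torques, N m; "ee_pos": TCP position; "orientation": TCP orientation; "contact_force": force on the tool from outside, world axes, zero at the start; "moment": the same for the moment, N m; "width": finger opening in m; "gripper_force": force on a finger pad.
Only numpy, scipy, OpenCV 4.12 (cv2) and the standard library are available. Lean on these libraries where they do the work, as an engineer would, in place of code of your own. Each camera call takes 0.05 s, during which the arm holds its last target. There are 200 camera calls.

### The job

Fit the index plate on the bench fixture: lower it over the centre shaft with its slot over the upright anti-rotation pin, until it lies flat and fully home on the seat and holds the spring sensor pin down. Then slip the retaining collar over the shaft so it sits flat on the plate's hub. Lower both gently, without dropping or forcing them, and leave the screw jar, the spanner and the multimeter where they are.

Things in the scene. Friction and masses are not known exactly. Their poses are not given: they have to be found in the camera images.
- fixture: Bench fixture, fixed: grey base 170 (its x) x 100 x 14 mm with a round steel seat (66 mm, top 30 mm over the bench), a shaft in the middle, an anti-rotation pin 42 mm from it towards its +x and a sensor pin in a black housing (top 25 mm over the bench) 47 mm towards its -x. Origin: centre of the underside; z up. Yaw within 0.5 rad of the world's axes (+x away from the robot).
- seat (a point): Centre of the seat's top face, 30 mm above the bench, on the shaft's axis; axes as the fixture's.
- shaft_top (a point): Centre of the top of the shaft, 86 mm above the bench (56 mm above the seat). The shaft is 20 mm in diameter; its last 6 mm taper to 12 mm.
- pin_top (a point): Centre of the top of the anti-rotation pin, 53 mm above the bench (23 mm above the seat), 42 mm from the shaft's axis in the fixture's +x. The pin is 8 mm in diameter; its last 4 mm taper to 3 mm.
- sensor_tip (a point): Top of the sensor pin, an 8 mm brass pin on the fixture's -x side, 47 mm from the shaft's axis; released, it stands about 6 mm above the level of the seat.
- sensor_pin (a joint): Travel of the sensor pin: 0 released, grows as it is pressed down; about 0.006 m when the plate is fully home, 0.008 at most. Its spring gives 0.5 N at 0 and about 1.1 N when the plate is home, so the plate's own weight holds it down.
- plate: Index plate, loose steel, 0.4 to 0.7 kg: rounded rectangle 110 (its x) x 70 x 10 mm, lying flat, hub up. In the middle a 22 mm through bore and a round hub, 40 mm outer diameter, rising 22 mm above the plate (32 mm in all), to be gripped from above. A through slot 13 (along x) x 10 mm lies 42 mm from the middle towards its +x only. Origin: bore centre at the underside; z up.
- slot (a point): Centre of the plate's slot at the underside, 42 mm from the bore's axis in the plate's +x.
- hub_top (a point): Centre of the top face of the plate's hub, 32 mm above the plate's underside.
- collar: The retaining collar, loose, 0.15 to 0.27 kg: a plain steel ring of 40 mm outer diameter, 23 mm bore, 26 mm high, standing on the bench; both faces alike. Origin: centre of its underside.
- collar_center (a point): Middle of the collar, 13 mm above its underside, on its axis.
- screw_jar: Bystander: jar with black lid, 60 mm diameter, 76 mm high; origin at the centre of its underside.
- spanner: Bystander: small steel spanner lying flat near the front edge, 23 x 171 x 8 mm; origin at the centre of its underside.
- multimeter: Bystander: grey multimeter lying flat, 152 x 77 x 44 mm; origin at the centre of its underside.
Mind the look-alikes: they are no part of the job. Of the things that look like the plate, the larger one is meant.

How it is judged:
On the way, in this order (a step that is already met when the one before it is completed fails the run):
1. the plate is home on the seat, slot over the pin, sensor pin held down (horizontal distance between plate and seat below 0.003 m and z of plate in the frame of seat below 0.002 m and horizontal distance between slot and pin_top below 0.005 m and angle between plate's own z axis and vertical below 0.04 rad and value of joint sensor_pin above 0.0045 m), for 0.2 s.
2. the collar sits on the plate's hub (horizontal distance between collar_center and shaft_top below 0.003 m and z of collar_center in the frame of hub_top between 0.01 and 0.0155 m), for 0.2 s.
At the end, for the whole second after the job is handed in: Plate flat on the seat (within 3 mm of the shaft axis, under 2 mm above the seat, tilt under 0.04 rad), slot within 5 mm of the pin axis, sensor pin pressed over 4.5 mm; collar within 3 mm of the shaft axis, its middle 10 to 15.5 mm above the hub top; both at rest (all of step 1 and all of step 2 and linear speed of each of plate, collar below 0.01 m/s); the robot touches nothing.
It fails at once if the plate is dropped on or forced against the fixture (over 60 N) (contact force between plate and fixture above 60 N).
It fails at once if the collar is dropped on or forced against the plate (over 60 N) (contact force between collar and plate above 60 N).
It fails at once if the screw jar is moved by more than 3 cm (distance of screw_jar from where it was at the start of the episode above 0.03 m).
It fails at once if the spanner is moved by more than 3 cm (distance of spanner from where it was at the start of the episode above 0.03 m).
It fails at once if the multimeter is moved by more than 3 cm (distance of multimeter from where it was at the start of the episode above 0.03 m).
It also fails if it takes over 58 s, if anything falls off the work surface, if the arm or the gripper's body presses on something with over 40 N, if the wrist force passes 120 N, or if a joint passes its speed limit or range.

## Working session

There is one attempt and no reset: what is moved stays moved. The work goes in short steps, Python scripts to look and compute and a tool call to move; the robot and the scene stay as the last step left them, time stands still between calls to the robot, and variables do not carry over. Pictures are saved under pics/ and viewed, at most 10 in all, crops included, and the job is handed in when it is done.

Besides the shell and the picture viewer there is one more tool, called as a command line: name --argument value ..., lists and objects as JSON in quotes. drive_tool: Moves the arm, as the interface text tells. Its arguments: {"type":"object","properties":{"rows":{"type":"array","items":{"type":"object","properties":{"x":{"type":"number"},"y":{"type":"number"},"z":{"type":"number"},"wx":{"type":"number"},"wy":{"type":"number"},"wz":{"type":"number"}}}},"claw":{"type":"number"},"force":{"type":"number"}},"required":["rows"]}

```bash
mkdir -p pics
cat > h.py <<'E'
from workcell import *
import numpy as np, cv2
from scipy.spatial.transform import Rotation as R
def cam(name):
    s=read_state(); img=np.array(read_camera(name)); m=camera_model(name)
    K=np.array(m["camera_matrix"],float); d=np.array(m["dist"],float)
    if "world_to_cam" in m: T=np.linalg.inv(np.array(m["world_to_cam"]))
    else:
        W=np.eye(4); W[:3,:3]=R.from_rotvec(s["orientation"]).as_matrix(); W[:3,3]=s["ee_pos"]
        T=W@np.array(m["T_tool_cam"])
    return img,K,d,T
def ray(px,c):
    _,K,d,T=c
    p=cv2.undistortPoints(np.array(px,float).reshape(-1,1,2),K,d).reshape(-1,2)
    return T[:3,3],(T[:3,:3]@np.c_[p,np.ones(len(p))].T).T
def onplane(px,c,z):
    o,r=ray(px,c); return o+r*((z-o[2])/r[:,2])[:,None]
def proj(P,c):
    _,K,d,T=c; W=np.linalg.inv(T)
    return cv2.projectPoints(np.array(P,float).reshape(-1,1,3),cv2.Rodrigues(W[:3,:3])[0],W[:3,3],K,d)[0].reshape(-1,2)
def tri(p1,c1,p2,c2):
    A=np.zeros((3,3));b=np.zeros(3)
    for p,c in((p1,c1),(p2,c2)):
        o,r=ray(p,c);r=r[0]/np.linalg.norm(r[0]);M=np.eye(3)-np.outer(r,r);A+=M;b+=M@o
    return np.linalg.solve(A,b)
E
python3 - <<'E'
from h import *
for n in("scene","side"):
    c=cam(n);cv2.imwrite(f"pics/{n}0.png",cv2.resize(c[0],(784,588))); print(n,np.round(c[3],3).tolist())
print(read_state())
E
```

```text
scene [[0.876, -0.294, 0.382, 0.09], [-0.482, -0.55, 0.682, -1.026], [0.009, -0.781, -0.624, 0.748], [0.0, 0.0, 0.0, 1.0]]
side [[-0.926, -0.199, 0.319, 0.112], [-0.377, 0.486, -0.789, 0.667], [0.002, -0.851, -0.525, 0.705], [0.0, 0.0, 0.0, 1.0]]
{'t': 0.1, 'joint_positions': array([-1.16202224e+00,  2.60617268e-01, -1.39235434e-01,  1.17270077e+00,
       -3.21156143e-05,  1.57081878e+00]), 'qvel': array([ 1.26870337e-03, -1.01282930e-03,  1.88641589e-03, -4.77662393e-05,
        1.17102552e-03,  1.42945783e-03]), 'joint_torque': array([-4.67831478e-05, -4.06509519e+01,  2.54527330e+01,  1.00960757e-02,
       -1.40964812e-05, -1.43432248e-05]), 'ee_pos': array([ 0.20842763, -0.4811891 ,  0.23055044]), 'orientation': array([-3.07453094e+00, -6.37257245e-01,  6.09308099e-04]), 'contact_force': array([ 0.39084044, -0.00756826,  1.12695302]), 'moment': array([-0.0017935 ,  0.05707238, -0.04448933]), 'gripper_force': 0.0, 'width': 0.08490391813529174}
```

View pics/scene0.png

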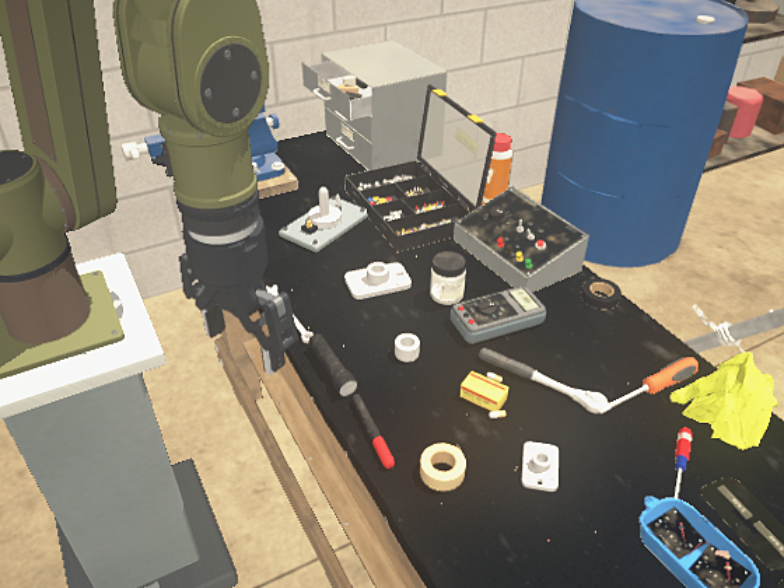

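View pics/side0.png

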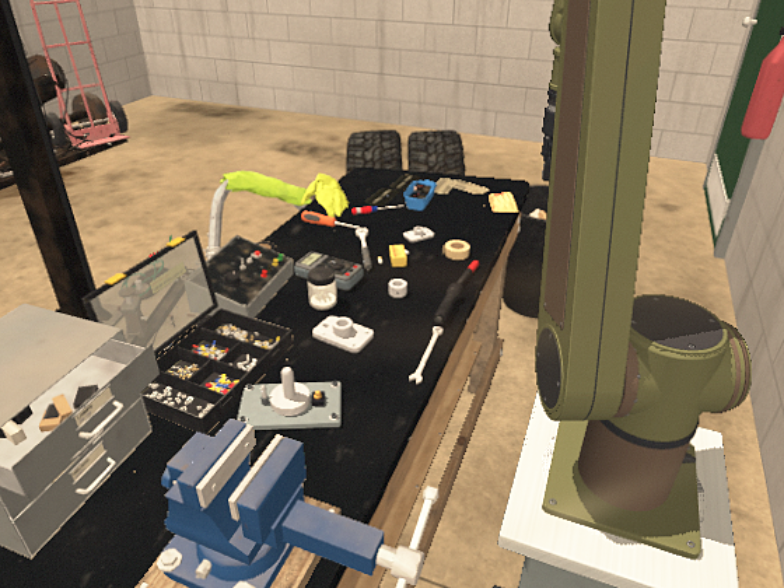

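Scene view (784-px pictures): the plate candidates are the large one at (378,280) and a smaller look-alike at (540,466). The collar candidates are the steel ring at (407,347) and the tape rolls at (442,466) and (601,290). The fixture is at (324,215). In the side view the plate is at (343,333), the collar at (397,288) and the shaft top at (287,372). I choose the large plate and the steel ring, and will check them in one crop.

Run:
```python
from h import *
a=cam("scene");b=cam("side")
def crop(c,x,y,w,h,s): return cv2.resize(c[0][y:y+h,x:x+w],None,fx=s,fy=s,interpolation=cv2.INTER_CUBIC)
A=crop(a,190,125,130,145,4);B=crop(b,165,185,130,145,3.0769) if 0 else crop(b,165,195,130,125,2.15)
cv2.imwrite("pics/cropA.png",A)
k=1/1.4
P=lambda n,p,q:print(n,np.round(tri(np.array(p)*k,a,np.array(q)*k,b),3))
P("hubtop",(377,270),(345,324));P("collar top",(407,341),(398,282));P("shaft top",(324,190),(287,370))
P("small plate",(541,457),(419,233))
for n,p in(("plate",(378,280)),("fix",(324,222))):print(n,onplane([np.array(p)*k],a,.01).round(3))
```

```text
hubtop [ 0.535 -0.164  0.027]
collar top [ 0.493 -0.35   0.026]
shaft top [0.533 0.053 0.081]
small plate [ 0.542 -0.623  0.01 ]
plate [[ 0.536 -0.17   0.01 ]]
fix [[0.53  0.052 0.01 ]]
```

View pics/cropA.png

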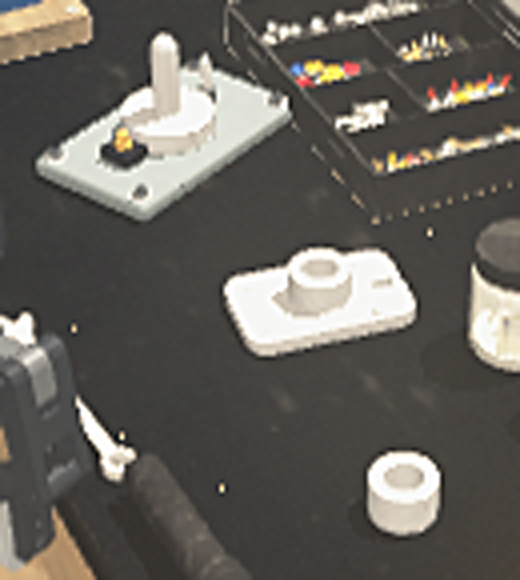

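The crop confirms the choice. The large plate has its hub at (320,270) and its slot at (384,281) on the right. The plain steel ring is at (403,492). The fixture's shaft is at (165,40), its pin at (205,68) and its sensor at (122,137). Next: a closer wrist view.

```bash
cat >> h.py <<'E'
def delta(pos,yaw):
    # yaw: world angle of the tool x axis, tool straight down; returns shift (mm, current tool axes) and turn (deg)
    s=read_state();M=R.from_rotvec(s["orientation"]).as_matrix()
    c,n=np.cos(yaw),np.sin(yaw);G=np.array([[c,n,0],[n,-c,0],[0,0,-1.]])
    print("pose",s["t"],s["ee_pos"].round(4),"yaw",np.degrees(np.arctan2(M[1,0],M[0,0])).round(2),"tilt",np.degrees(np.arccos(-M[2,2])).round(2),
     "F",s["contact_force"].round(2),"w",round(s["width"],4))
    print("shift mm",(M.T@(np.array(pos)-s["ee_pos"])*1000).round(1),"turn deg",np.degrees(R.from_matrix(M.T@G).as_rotvec()).round(1))
E
python3 - <<'E'
from h import *
m=camera_model("wrist");print(np.round(m["T_tool_cam"],3),np.round(m["camera_matrix"],0),m["dist"])
delta([.45,-.16,.30],0)
a=cam("scene")
h=np.array([190+320/4,125+297/4]);print(onplane([[190+384/4,125+281/4],[190+346/4,125+297/4]],a,.01).round(3))
print(onplane([[190+205/4,125+62/4]],a,.048).round(3), onplane([[190+122/4,125+130/4]],a,.034).round(3))
E
```

```text
[[-0.001 -0.961 -0.276  0.07 ]
 [ 1.    -0.001 -0.002 -0.001]
 [ 0.001 -0.276  0.961 -0.142]
 [ 0.     0.     0.     1.   ]] [[317.   0. 273.]
 [  0. 317. 213.]
 [  0.   0.   1.]] [-0.06632118  0.          0.          0.          0.        ]
pose 0.2 [ 0.2085 -0.4813  0.2308] yaw 23.42 tilt 0.07 F [0.33 0.82 0.25] w 0.0856
shift mm [ 349.3 -199.   -69. ] turn deg [-0.1  0.  23.4]
[[ 0.581 -0.171  0.01 ]
 [ 0.552 -0.175  0.01 ]]
[[0.57  0.07  0.048]] [[0.491 0.036 0.034]]
```

drive_tool --rows '[{"x":30,"y":-13,"z":-5},{"x":50,"y":-21,"z":-5},{"x":52,"y":-22,"z":-5},{"x":52,"y":-22,"z":-5},{"x":52,"y":-22,"z":-5},{"x":52,"y":-22,"z":0},{"x":52,"y":-22,"z":0},{"x":40,"y":-17,"z":0}]' --claw 85 --force 60

```text
invalid input
```

drive_tool --rows '[{"x":30,"y":-13},{"x":16,"y":-7},{"wz":5.8},{"wz":5.9},{"wz":5.9},{"wz":5.8},{},{}]'

```text
invalid input
```

Run:
```python
from h import *
delta([.55,-.12,.25],0)
c=cam("wrist");np.savez("w1.npz",*c);cv2.imwrite("pics/w1.png",cv2.resize(c[0],(784,588),interpolation=cv2.INTER_CUBIC))
```

```text
pose 0.25 [ 0.2085 -0.4815  0.2309] yaw 23.42 tilt 0.05 F [-0.04  0.45  0.14] w 0.0856
shift mm [ 457.  -196.   -18.9] turn deg [-0.1  0.  23.4]
```

View pics/w1.png

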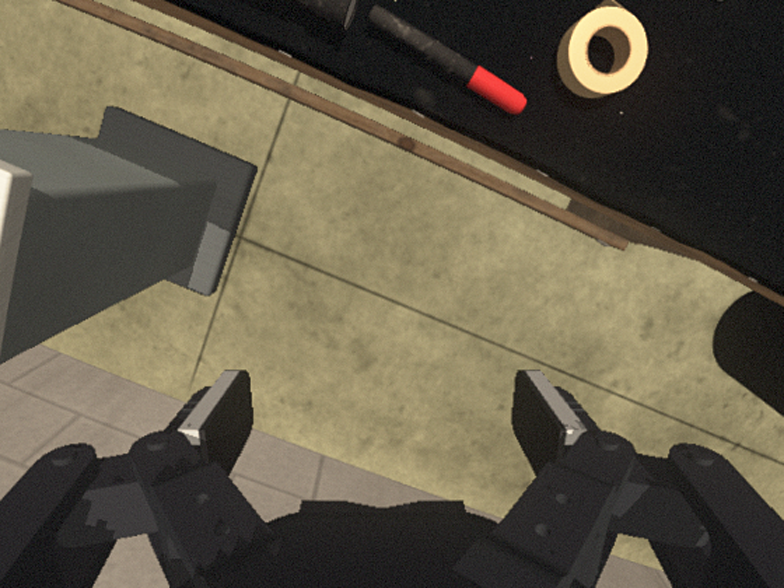

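The wrist picture shows the start pose: the red handle is at (500,90), the tape at (605,50), and the fingers fill the lower half. The moves were refused, so I'll give all six keys.

drive_tool --rows '[{"x":30,"y":-19,"z":-5,"wx":0,"wy":0,"wz":0},{"x":50,"y":-32,"z":-5,"wx":0,"wy":0,"wz":0},{"x":50,"y":-32,"z":-5,"wx":0,"wy":0,"wz":0},{"x":50,"y":-32,"z":-5,"wx":0,"wy":0,"wz":0},{"x":50,"y":-32,"z":0,"wx":0,"wy":0,"wz":0},{"x":50,"y":-32,"z":0,"wx":0,"wy":0,"wz":0},{"x":50,"y":-32,"z":0,"wx":0,"wy":0,"wz":0},{"x":35,"y":-25,"z":0,"wx":0,"wy":0,"wz":0}]' --claw 85 --force 60

```text
t: 1.3
ee_pos: [0.451, -0.118, 0.2514]
orientation: [3.076, 0.64, 0.001]
contact_force: [1.1, -0.8, 0.6]
width: 0.0848
gripper_force: 0.0
```

drive_tool --rows '[{"x":0,"y":0,"z":0,"wx":0,"wy":0,"wz":5.8},{"x":0,"y":0,"z":0,"wx":0,"wy":0,"wz":5.9},{"x":0,"y":0,"z":0,"wx":0,"wy":0,"wz":5.9},{"x":0,"y":0,"z":0,"wx":0,"wy":0,"wz":5.8},{"x":0,"y":0,"z":0,"wx":0,"wy":0,"wz":0},{"x":0,"y":0,"z":0,"wx":0,"wy":0,"wz":0},{"x":0,"y":0,"z":0,"wx":0,"wy":0,"wz":0},{"x":0,"y":0,"z":0,"wx":0,"wy":0,"wz":0}]'

```text
t: 2.3
ee_pos: [0.4498, -0.1201, 0.2513]
orientation: [3.142, 0.001, 0.0]
contact_force: [-0.0, -0.1, 0.3]
width: 0.0851
gripper_force: 0.0
```

Run:
```python
from h import *
delta([.45,-.12,.25],0)
c=cam("wrist");np.savez("w2.npz",*c);cv2.imwrite("pics/w2.png",cv2.resize(c[0],(784,588),interpolation=cv2.INTER_CUBIC))
```

```text
pose 2.3 [ 0.4498 -0.1201  0.2513] yaw 0.04 tilt 0.0 F [-0.04 -0.07  0.34] w 0.0851
shift mm [ 0.2 -0.1  1.3] turn deg [ 0. -0.  0.]
```

View pics/w2.png

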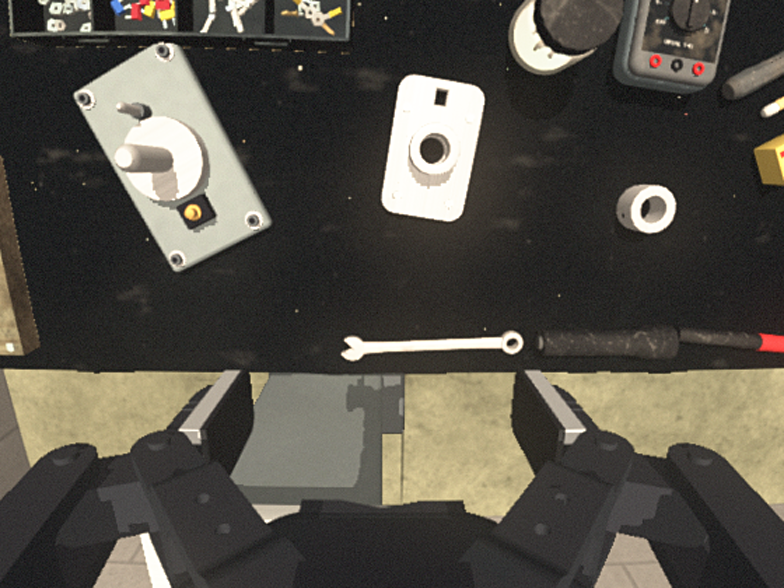

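The wrist view shows: plate bore at (434,149), slot at (441,97), collar bore at (652,209), shaft top at (124,160), pin top at (122,107), sensor at (194,212), and base screws at (163,52), (85,98), (253,219) and (177,260). Next I'll measure these, then go close over the fixture for the second view.

```bash
cat >> h.py <<'E'
def load(f):
    z=np.load(f);return [z[k] for k in z.files]
def blob(mask,px,minA=30):
    # contour (and its holes) whose hull holds px
    cs,h=cv2.findContours(mask,cv2.RETR_CCOMP,cv2.CHAIN_APPROX_NONE)
    best=None
    for i,q in enumerate(cs):
        if h[0][i][3]<0 and cv2.contourArea(q)>minA and cv2.pointPolygonTest(cv2.convexHull(q),tuple(map(float,px)),False)>=0:
            if best is None or cv2.contourArea(q)>cv2.contourArea(cs[best]):best=i
    if best is None: return None,[]
    return cs[best][:,0],[cs[j][:,0] for j in range(len(cs)) if h[0][j][3]==best and cv2.contourArea(cs[j])>minA]
def rect(P):
    (cx,cy),(w,h),_=r=cv2.minAreaRect((P[:,:2]*1000).astype(np.float32));b=cv2.boxPoints(r)
    e=[b[1]-b[0],b[2]-b[1]];e=max(e,key=np.linalg.norm);a=np.degrees(np.arctan2(e[1],e[0]))
    return np.round([cx,cy,max(w,h),min(w,h),(a+90)%180-90],2)
E
python3 - <<'E'
from h import *
w=load("w2.npz");k=1/1.4
g=cv2.cvtColor(w[0],cv2.COLOR_BGR2GRAY)
m=(g>110).astype(np.uint8)
o,hs=blob(m,(310,125));print("plate",rect(onplane(o,w,.01)))
for h in hs:print(" hole",h.mean(0).round(1),cv2.contourArea(h),rect(onplane(h,w,.032 if h[:,1].mean()>90 else .01)))
o,hs=blob(m,(466,150));print("collar",rect(onplane(o,w,.026)),[ (h.mean(0).round(1),rect(onplane(h,w,.026))) for h in hs])
S=np.array([[163,52],[85,98],[253,219],[177,260]])*k
P=onplane(S,w,.014);print(P.round(4),P.mean(0).round(4))
print("yaw",np.degrees([np.arctan2(*(P[1]-P[3])[[1,0]]),np.arctan2(*(P[0]-P[2])[[1,0]])]))
print("shaft",onplane([np.array([124,158])*k],w,.086).round(4),"pin",onplane([np.array([122,106])*k],w,.053).round(4),"sens",onplane([np.array([192,212])*k],w,.036).round(4))
delta([.455,.045,.23],np.radians(25))
E
```

```text
plate [ 536.57 -159.91  111.25   71.46   -8.96]
 hole [308.  106.6] 271.0 [ 536.13 -157.42   20.73   18.73   46.67]
 hole [314.4  69.3] 92.5 [ 5.7801e+02 -1.6610e+02  1.2800e+01  1.0210e+01  4.0000e-01]
collar [ 491.26 -340.08   50.43   39.43  -88.8 ] [(array([447.3, 155. ]), array([ 484.28, -323.46,   15.28,    8.69,   50.23])), (array([463. , 146.3]), array([ 494.77, -340.53,   21.28,   10.79,  -39.25]))]
[[ 0.6138  0.0547  0.014 ]
 [ 0.5816  0.125   0.014 ]
 [ 0.4806 -0.0092  0.014 ]
 [ 0.4454  0.0615  0.014 ]] [0.5303 0.058  0.014 ]
yaw [24.98451846 25.62724977]
shaft [[0.5302 0.0562 0.086 ]] pin [[0.5684 0.0718 0.053 ]] sens [[0.4889 0.0338 0.036 ]]
pose 2.35 [ 0.4498 -0.1201  0.2513] yaw 0.04 tilt 0.0 F [-0.84 -0.89  0.44] w 0.0851
shift mm [   5.3 -165.1   21.3] turn deg [  0.   0. -25.]
```

drive_tool --rows '[{"x":2,"y":-15,"z":5,"wx":0,"wy":0,"wz":0},{"x":2,"y":-35,"z":10,"wx":0,"wy":0,"wz":0},{"x":4,"y":-45,"z":15,"wx":0,"wy":0,"wz":0},{"x":4,"y":-50,"z":20,"wx":0,"wy":0,"wz":-5},{"x":0,"y":0,"z":0,"wx":0,"wy":0,"wz":-7},{"x":0,"y":0,"z":0,"wx":0,"wy":0,"wz":-7},{"x":0,"y":0,"z":0,"wx":0,"wy":0,"wz":-6},{"x":0,"y":0,"z":0,"wx":0,"wy":0,"wz":0}]'

```text
t: 3.35
ee_pos: [0.4614, 0.0258, 0.201]
orientation: [-3.067, -0.68, 0.001]
contact_force: [1.2, -0.1, -0.1]
width: 0.085
gripper_force: 0.0
```

drive_tool --rows '[{"x":0,"y":0,"z":0,"wx":0,"wy":0,"wz":0},{"x":0,"y":0,"z":0,"wx":0,"wy":0,"wz":0},{"x":0,"y":0,"z":0,"wx":0,"wy":0,"wz":0},{"x":0,"y":0,"z":0,"wx":0,"wy":0,"wz":0},{"x":0,"y":0,"z":0,"wx":0,"wy":0,"wz":0},{"x":0,"y":0,"z":0,"wx":0,"wy":0,"wz":0},{"x":0,"y":0,"z":0,"wx":0,"wy":0,"wz":0},{"x":0,"y":0,"z":0,"wx":0,"wy":0,"wz":0}]'

```text
t: 4.35
ee_pos: [0.4618, 0.0249, 0.2013]
orientation: [-3.067, -0.681, -0.0]
contact_force: [1.2, 0.4, -0.1]
width: 0.0847
gripper_force: 0.0
```

Run:
```python
from h import *
delta([.455,.03,.15],np.radians(-9))
c=cam("wrist");np.savez("w3.npz",*c);cv2.imwrite("pics/w3.png",cv2.resize(c[0][:300],None,fx=1.4286,fy=1.4286,interpolation=cv2.INTER_CUBIC))
```

```text
pose 4.35 [0.4618 0.0249 0.2013] yaw 25.02 tilt 0.0 F [ 1.24  0.43 -0.09] w 0.0847
shift mm [-4.  -7.5 51.3] turn deg [-0. -0. 34.]
```

View pics/w3.png

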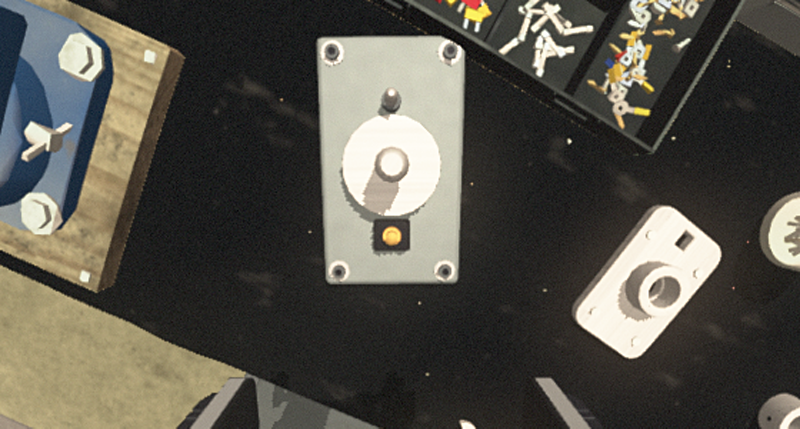

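The close view shows the fixture in line with the tool: shaft top (393,161), pin top (391,93), sensor (391,236), screws (331,50), (450,50), (338,271) and (446,270), and the plate at (655,285).

Run:
```python
from h import *
w=load("w3.npz");v=load("w2.npz");k=.7
S=np.array([[331,50],[450,50],[338,271],[446,270]])*k
P=onplane(S,w,.014);print("screws",P.mean(0).round(4),"yaw",np.degrees([np.arctan2(*(P[i]-P[j])[[1,0]]) for i,j in((0,2),(1,3))]).round(2))
g=cv2.cvtColor(w[0],cv2.COLOR_BGR2GRAY)
o,_=blob((g>190).astype(np.uint8),(300,110))
(cx,cy),r=cv2.minEnclosingCircle((onplane(o,w,.03)[:,:2]*1000).astype(np.float32));print("seat",cx,cy,r)
hs=cv2.cvtColor(w[0],cv2.COLOR_BGR2HSV)
m=((g>100)&(np.abs(w[0][:,:,0].astype(int)-g)<25)).astype(np.uint8);o,_=blob(m,(250,180));print("base",rect(onplane(o,w,.014)))
m=cv2.inRange(hs,(8,120,120),(30,255,255));o,_=blob(m,(273,165),10);print("sens",o.mean(0),onplane([o.mean(0)],w,.036).round(4))
print("shaft",onplane([np.array([393,161])*k],w,.086).round(4),"pin",onplane([np.array([391,92])*k],w,.053).round(4))
q=1/1.4
print("tri shaft",tri(np.array([393,161])*k,w,np.array([124,158])*q,v).round(4),"pin",tri(np.array([391,92])*k,w,np.array([122,106])*q,v).round(4))
print("tri sens",tri(o.mean(0),w,np.array([193,212])*q,v).round(4))
m=(g>110).astype(np.uint8);o,hh=blob(m,(455,200));print("plate",rect(onplane(o,w,.01)))
for h in hh: print(h.mean(0),rect(onplane(h,w,.032)),rect(onplane(h,w,.01)))
V=cv2.cvtColor(v[0],cv2.COLOR_BGR2GRAY);_,vh=blob((V>110).astype(np.uint8),(310,125))
for h in hh:
  for u in vh: print("tri",tri(h.mean(0),w,u.mean(0),v).round(4))
delta([.5365,-.160,.10],np.radians(-9))
```

```text
screws [0.5309 0.0572 0.014 ] yaw [25.2  25.58]
seat 537.4151611328125 61.89775085449219 81.81131744384766
base [530.51  57.33 167.88  98.63  25.16]
sens [273.76315789 164.78947368] [[0.4891 0.0379 0.036 ]]
shaft [[0.5321 0.057  0.086 ]] pin [[0.5687 0.0751 0.053 ]]
tri shaft [0.5312 0.057  0.0847] pin [0.5696 0.0756 0.0462]
tri sens [0.4879 0.0373 0.0258]
plate [ 536.66 -157.54  111.11   75.31   -8.84]
[458.06896552 200.17241379] [ 536.88 -149.49   11.97    6.52  -21.6 ] [ 537.74 -163.95   12.81    6.98  -21.6 ]
[442.96428571 204.53571429] [ 525.01 -137.57   25.33   10.87   37.66] [ 525.03 -151.19   27.12   11.64   37.66]
[470.41860465 199.93023256] [ 543.5  -161.94   18.51    8.15   71.93] [ 544.83 -177.28   19.82    8.73   71.93]
[477.82142857 167.17857143] [ 574.16 -149.82   12.52    7.16  -16.43] [ 577.65 -164.31   13.4     7.66  -16.43]
tri [ 0.537  -0.1588  0.0183]
tri [ 0.556  -0.1596  0.0266]
tri [ 0.532  -0.1607 -0.004 ]
tri [ 0.5511 -0.1571  0.0173]
tri [ 0.539  -0.1566  0.0396]
tri [ 0.5575 -0.1593  0.0418]
tri [ 0.5554 -0.1535  0.0316]
tri [ 0.5785 -0.1664  0.0063]
pose 4.4 [0.4618 0.0249 0.2013] yaw 25.02 tilt 0.0 F [-0.86  0.    0.1 ] w 0.0851
shift mm [-10.5 199.2 101.3] turn deg [-0. -0. 34.]
```

drive_tool --rows '[{"x":0,"y":15,"z":0,"wx":0,"wy":0,"wz":0},{"x":-2,"y":35,"z":5,"wx":0,"wy":0,"wz":0},{"x":-2,"y":45,"z":10,"wx":0,"wy":0,"wz":0},{"x":-3,"y":45,"z":15,"wx":0,"wy":0,"wz":0},{"x":-3,"y":40,"z":15,"wx":0,"wy":0,"wz":0},{"x":0,"y":19,"z":15,"wx":0,"wy":0,"wz":7},{"x":0,"y":0,"z":0,"wx":0,"wy":0,"wz":9},{"x":0,"y":0,"z":0,"wx":0,"wy":0,"wz":9}]'

```text
t: 5.4
ee_pos: [0.5368, -0.1612, 0.1407]
orientation: [3.141, -0.01, -0.001]
contact_force: [1.0, 0.8, -0.1]
width: 0.0848
gripper_force: 0.0
```

drive_tool --rows '[{"x":0,"y":0,"z":0,"wx":0,"wy":0,"wz":9},{"x":0,"y":0,"z":10,"wx":0,"wy":0,"wz":0},{"x":0,"y":0,"z":20,"wx":0,"wy":0,"wz":0},{"x":0,"y":0,"z":20,"wx":0,"wy":0,"wz":0},{"x":0,"y":0,"z":10,"wx":0,"wy":0,"wz":0},{"x":0,"y":0,"z":0,"wx":0,"wy":0,"wz":0},{"x":0,"y":0,"z":0,"wx":0,"wy":0,"wz":0},{"x":0,"y":0,"z":0,"wx":0,"wy":0,"wz":0}]'

```text
t: 6.4
ee_pos: [0.5376, -0.1599, 0.0821]
orientation: [3.132, -0.245, 0.003]
contact_force: [0.1, -0.3, -0.5]
width: 0.0849
gripper_force: 0.0
```

Run:
```python
from h import *
c=cam("wrist");np.savez("w4.npz",*c);cv2.imwrite("pics/w4.png",cv2.resize(c[0],None,fx=1.4286,fy=1.4286,interpolation=cv2.INTER_CUBIC)[:600])
g=cv2.cvtColor(c[0],cv2.COLOR_BGR2GRAY)
o,hh=blob((g>110).astype(np.uint8),proj([.55,-.16,.01],c)[0]);print(rect(onplane(o,c,.01)))
for h in hh: print(h.mean(0),rect(onplane(h,c,.032)),rect(onplane(h,c,.01)))
print(proj([[.5365,-.1595,.032],[.5365,-.1595,.01]],c)*1.4286)
delta([.5365,-.1595,.015],np.radians(-9))
```

```text
[ 537.   -160.07  109.68   70.54   -9.03]
[274.07575758 225.42424242] [ 543.73 -160.78   15.36   14.87  -52.13] [ 536.61 -159.71   17.12   16.57  -52.13]
[274.38095238 164.22222222] [ 581.71 -167.14   11.49    9.13   -9.02] [ 578.93 -166.8    12.8    10.18   -9.02]
[[391.0272686  337.08057389]
 [390.94133771 321.85671402]]
pose 6.45 [ 0.5375 -0.1598  0.0821] yaw -8.96 tilt 0.09 F [ 0.7   0.03 -0.08] w 0.0849
shift mm [-1.1 -0.2 67. ] turn deg [ 0.  -0.1  0. ]
```

View pics/w4.png

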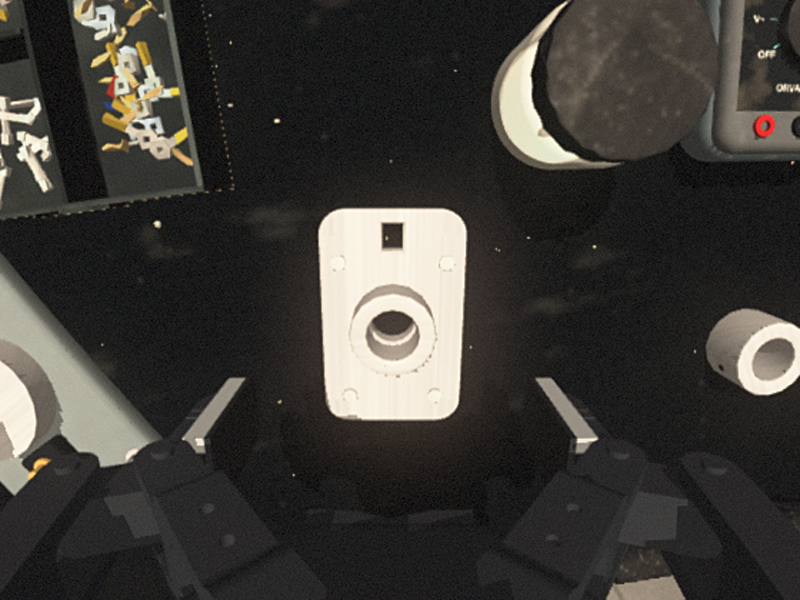

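The picture shows the hub centred between the fingers at (391,333), with the slot at (392,236). The measurement agrees to about 0.5 mm. I'll descend and grip.

drive_tool --rows '[{"x":0,"y":0,"z":8,"wx":0,"wy":0,"wz":0},{"x":0,"y":0,"z":14,"wx":0,"wy":0,"wz":0},{"x":0,"y":0,"z":14,"wx":0,"wy":0,"wz":0},{"x":0,"y":0,"z":14,"wx":0,"wy":0,"wz":0},{"x":0,"y":0,"z":10,"wx":0,"wy":0,"wz":0},{"x":0,"y":0,"z":6,"wx":0,"wy":0,"wz":0},{"x":0,"y":0,"z":4,"wx":0,"wy":0,"wz":0},{"x":0,"y":0,"z":0,"wx":0,"wy":0,"wz":0}]'

```text
t: 7.45
ee_pos: [0.5369, -0.1596, 0.0113]
orientation: [3.132, -0.246, 0.0]
contact_force: [-0.2, -0.5, 0.2]
width: 0.0853
gripper_force: 0.0
```

drive_tool --rows '[{"x":0,"y":0,"z":0,"wx":0,"wy":0,"wz":0},{"x":0,"y":0,"z":0,"wx":0,"wy":0,"wz":0},{"x":0,"y":0,"z":0,"wx":0,"wy":0,"wz":0},{"x":0,"y":0,"z":0,"wx":0,"wy":0,"wz":0},{"x":0,"y":0,"z":0,"wx":0,"wy":0,"wz":0},{"x":0,"y":0,"z":0,"wx":0,"wy":0,"wz":0},{"x":0,"y":0,"z":0,"wx":0,"wy":0,"wz":0},{"x":0,"y":0,"z":0,"wx":0,"wy":0,"wz":0}]' --claw 30 --force 60

```text
t: 8.45
ee_pos: [0.5371, -0.1605, 0.0123]
orientation: [3.13, -0.246, 0.001]
contact_force: [-1.6, -0.6, 5.8]
width: 0.038
gripper_force: 59.7
```

drive_tool --rows '[{"x":0,"y":0,"z":-2,"wx":0,"wy":0,"wz":0},{"x":0,"y":0,"z":-8,"wx":0,"wy":0,"wz":0},{"x":0,"y":0,"z":-20,"wx":0,"wy":0,"wz":0},{"x":0,"y":0,"z":-30,"wx":0,"wy":0,"wz":0},{"x":0,"y":0,"z":-30,"wx":0,"wy":0,"wz":0},{"x":0,"y":0,"z":-25,"wx":0,"wy":0,"wz":0},{"x":0,"y":0,"z":-10,"wx":0,"wy":0,"wz":0},{"x":0,"y":0,"z":0,"wx":0,"wy":0,"wz":0}]'

```text
t: 9.45
ee_pos: [0.537, -0.1596, 0.1364]
orientation: [3.132, -0.246, 0.001]
contact_force: [0.1, 0.3, -6.0]
width: 0.0377
gripper_force: 61.2
```

Run:
```python
from h import *
c=cam("wrist");np.savez("w5.npz",*c)
g=cv2.cvtColor(c[0],cv2.COLOR_BGR2GRAY)
z=read_state()["ee_pos"][2]-.0123;e=read_state()["ee_pos"]
o,hh=blob((g>110).astype(np.uint8),proj([e[0]+.013,e[1],z+.01],c)[0]);print(z,rect(onplane(o,c,z+.01)))
for h in hh: print(h.mean(0),rect(onplane(h,c,z+.032)),rect(onplane(h,c,z+.01)))
delta([.531,.0572,z+.0123],np.radians(25.2)); print(read_state()["moment"])
```

```text
0.1232510485931721 [ 536.97 -158.86  111.08   70.93   -8.31]
[248.61111111 283.75      ] [ 540.79 -148.58    7.25    3.81  -43.56] [ 529.23 -144.78    8.55    4.49  -43.56]
[270.43037975 270.25316456] [ 545.51 -159.41   16.26    7.07   80.98] [ 534.79 -157.54   19.16    8.33   80.98]
[272.37931034 182.16091954] [ 582.98 -166.05    9.98    8.35   -9.04] [ 578.95 -165.36   11.76    9.84   -9.04]
pose 9.5 [ 0.5363 -0.1594  0.1356] yaw -8.98 tilt 0.07 F [-0.05  0.47 -5.45] w 0.0385
shift mm [-3.900e+01 -2.131e+02  1.000e-01] turn deg [ -0.    0.1 -34.2]
[ 0.02650005  0.05432748 -0.0282797 ]
```

drive_tool --rows '[{"x":-2,"y":-12,"z":0,"wx":0,"wy":0,"wz":0},{"x":-5,"y":-28,"z":0,"wx":0,"wy":0,"wz":0},{"x":-7,"y":-38,"z":0,"wx":0,"wy":0,"wz":0},{"x":-7,"y":-40,"z":0,"wx":0,"wy":0,"wz":0},{"x":-7,"y":-40,"z":0,"wx":0,"wy":0,"wz":0},{"x":-6,"y":-32,"z":0,"wx":0,"wy":0,"wz":0},{"x":-4,"y":-18,"z":0,"wx":0,"wy":0,"wz":0},{"x":-1,"y":-5,"z":0,"wx":0,"wy":0,"wz":0}]'

```text
t: 10.5
ee_pos: [0.5194, -0.0109, 0.1395]
orientation: [-3.083, 0.085, -0.002]
contact_force: [-0.2, -0.7, -5.8]
width: 0.038
gripper_force: 61.4
```

drive_tool --rows '[{"x":0,"y":0,"z":0,"wx":0,"wy":0,"wz":-3},{"x":0,"y":0,"z":0,"wx":0,"wy":0,"wz":-6},{"x":0,"y":0,"z":0,"wx":0,"wy":0,"wz":-8},{"x":0,"y":0,"z":0,"wx":0,"wy":0,"wz":-8},{"x":0,"y":0,"z":0,"wx":0,"wy":0,"wz":-6},{"x":0,"y":0,"z":0,"wx":0,"wy":0,"wz":-3.2},{"x":0,"y":0,"z":0,"wx":0,"wy":0,"wz":0},{"x":0,"y":0,"z":0,"wx":0,"wy":0,"wz":0}]'

```text
t: 11.5
ee_pos: [0.5197, -0.0113, 0.1394]
orientation: [-2.975, -0.823, -0.028]
contact_force: [-0.8, 0.7, -5.6]
width: 0.0383
gripper_force: 61.4
```

Run:
```python
from h import *
delta([.5308,.0571,.0987],np.radians(25.2))
c=cam("wrist");np.savez("w6.npz",*c)
cv2.imwrite("pics/w6.png",cv2.resize(c[0][100:370,130:430],None,fx=2.2,fy=2.2,interpolation=cv2.INTER_CUBIC))
```

```text
pose 11.5 [ 0.5197 -0.0113  0.1394] yaw 30.89 tilt 3.29 F [-0.84  0.72 -5.59] w 0.0383
shift mm [ 43.3 -51.   44.6] turn deg [-2.8 -1.7  5.7]
```

View pics/w6.png

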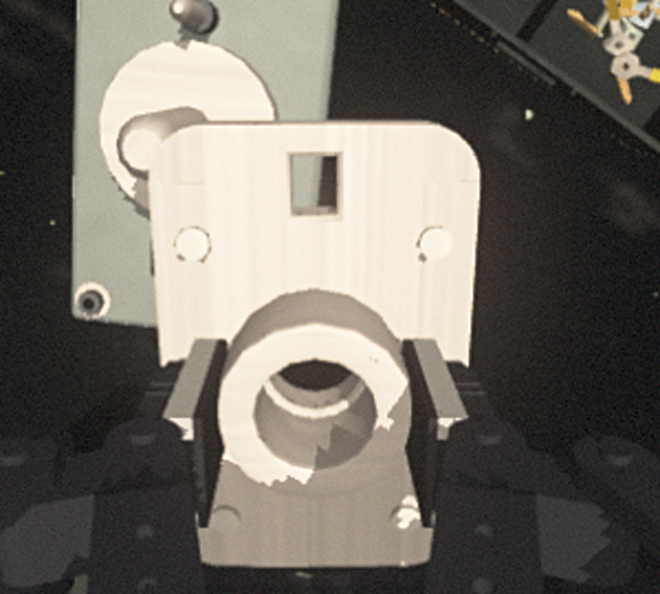

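The picture shows the plate firmly held with its slot at (316,184). The arm stopped short of the fixture, though: the shaft is off to the left at (145,145), and there is a small tilt. I'll check the joints.

Run:
```python
from h import *
s=read_state();print(s["joint_positions"].round(3),s["qvel"].round(3),s["joint_torque"].round(1),s["contact_force"],s["moment"])
delta([.5308,.0571,.1394],np.radians(25.2))
```

```text
[-0.057  0.309 -0.321  0.941  0.058  2.544] [ 0.002  0.002 -0.002  0.     0.003 -0.004] [ -0.  -44.   25.2   0.    0.3   0. ] [ 0.29513589 -0.47746754 -4.50202481] [-0.10519385  0.01309929 -0.01921782]
pose 11.55 [ 0.5197 -0.0112  0.1394] yaw 30.91 tilt 3.3 F [ 0.3  -0.48 -4.5 ] w 0.0382
shift mm [ 44.6 -52.8   4. ] turn deg [-2.8 -1.7  5.7]
```

drive_tool --rows '[{"x":0,"y":0,"z":0,"wx":-1.4,"wy":-0.9,"wz":2.8},{"x":0,"y":0,"z":0,"wx":-1.4,"wy":-0.8,"wz":2.9},{"x":2,"y":-3,"z":0,"wx":0,"wy":0,"wz":0},{"x":6,"y":-7,"z":0,"wx":0,"wy":0,"wz":0},{"x":8,"y":-10,"z":0,"wx":0,"wy":0,"wz":0},{"x":8,"y":-10,"z":0,"wx":0,"wy":0,"wz":0},{"x":4,"y":-5,"z":0,"wx":0,"wy":0,"wz":0},{"x":0,"y":0,"z":0,"wx":0,"wy":0,"wz":0}]'

```text
t: 12.55
ee_pos: [0.5301, 0.0333, 0.1394]
orientation: [-3.064, -0.69, 0.001]
contact_force: [-0.0, -0.2, -5.9]
width: 0.0379
gripper_force: 61.4
```

Run:
```python
from h import *
print(read_state()["joint_positions"].round(3))
delta([.5308,.0571,.1394],np.radians(25.2))
```

```text
[ 0.062  0.327 -0.293  0.952  0.     2.761]
pose 12.55 [0.5301 0.0333 0.1394] yaw 25.38 tilt 0.03 F [-0.04 -0.17 -5.86] w 0.0379
shift mm [ 10.9 -21.2  -0. ] turn deg [-0.   0.   0.2]
```

drive_tool --rows '[{"x":2,"y":-4,"z":0,"wx":0,"wy":0,"wz":0.2},{"x":4,"y":-7,"z":0,"wx":0,"wy":0,"wz":0},{"x":3.5,"y":-7,"z":0,"wx":0,"wy":0,"wz":0},{"x":1.4,"y":-3.2,"z":0,"wx":0,"wy":0,"wz":0},{"x":0,"y":0,"z":8,"wx":0,"wy":0,"wz":0},{"x":0,"y":0,"z":12,"wx":0,"wy":0,"wz":0},{"x":0,"y":0,"z":10,"wx":0,"wy":0,"wz":0},{"x":0,"y":0,"z":4,"wx":0,"wy":0,"wz":0}]'

```text
t: 13.55
ee_pos: [0.5298, 0.0562, 0.1041]
orientation: [-3.066, -0.682, 0.004]
contact_force: [-0.2, -0.0, -5.4]
width: 0.0382
gripper_force: 61.4
```

Run:
```python
from h import *
delta([.5308,.0571,.0423],np.radians(25.2))
c=cam("wrist");np.savez("w7.npz",*c)
cv2.imwrite("pics/w7.png",cv2.resize(c[0][100:370,130:430],None,fx=2.2,fy=2.2,interpolation=cv2.INTER_CUBIC))
```

```text
pose 13.55 [0.5298 0.0562 0.1041] yaw 25.09 tilt 0.16 F [-0.16 -0.   -5.4 ] w 0.0382
shift mm [ 1.4 -0.3 61.8] turn deg [-0.1  0.1 -0.1]
```

View pics/w7.png

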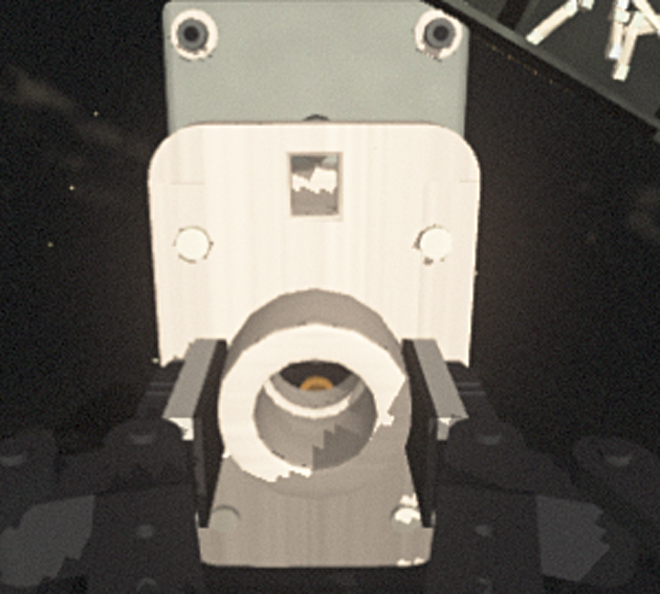

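The picture shows the slot (316,184), bore (315,415), sensor seen through the bore (316,382), and the screw midpoint (315,33) all on one line, so y and yaw are good. I'll check the along-axis offset using the far screws.

Run:
```python
from h import *
c=load("w7.npz")
S=np.array([[192,34],[438,33]])/2.2+[130,100]
P=onplane(S,c,.014).mean(0)
e=np.array([.5298,.0562]);u=np.array([np.cos(np.radians(25.1)),np.sin(np.radians(25.1))])
d=P[:2]-e;print("screw mid ahead of tcp mm",d@u*1000,"side",(u[0]*d[1]-u[1]*d[0])*1000)
# plate features vs tcp: slot, z= .0918+.010
Q=onplane([np.array([316,184])/2.2+[130,100]],c,.0918+.01)[0][:2]-e;print("slot ahead",Q@u*1000,(u[0]*Q[1]-u[1]*Q[0])*1000)
```

```text
screw mid ahead of tcp mm 74.81100830022913 side 0.9096908674994137
slot ahead 42.614809330720774 0.6139320837867668
```

drive_tool --rows '[{"x":0.4,"y":-0.3,"z":0,"wx":0,"wy":0,"wz":-0.1},{"x":0,"y":0,"z":2,"wx":0,"wy":0,"wz":0},{"x":0,"y":0,"z":3,"wx":0,"wy":0,"wz":0},{"x":0,"y":0,"z":3,"wx":0,"wy":0,"wz":0},{"x":0,"y":0,"z":3,"wx":0,"wy":0,"wz":0},{"x":0,"y":0,"z":3,"wx":0,"wy":0,"wz":0},{"x":0,"y":0,"z":2,"wx":0,"wy":0,"wz":0},{"x":0,"y":0,"z":0,"wx":0,"wy":0,"wz":0}]'

```text
t: 14.6
ee_pos: [0.5309, 0.0569, 0.0892]
orientation: [-3.065, -0.685, 0.001]
contact_force: [-0.9, -0.1, -6.1]
width: 0.038
gripper_force: 61.4
```

drive_tool --rows '[{"x":0,"y":0,"z":2,"wx":0,"wy":0,"wz":0},{"x":0,"y":0,"z":3,"wx":0,"wy":0,"wz":0},{"x":0,"y":0,"z":4,"wx":0,"wy":0,"wz":0},{"x":0,"y":0,"z":4,"wx":0,"wy":0,"wz":0},{"x":0,"y":0,"z":4,"wx":0,"wy":0,"wz":0},{"x":0,"y":0,"z":3,"wx":0,"wy":0,"wz":0},{"x":0,"y":0,"z":0,"wx":0,"wy":0,"wz":0},{"x":0,"y":0,"z":0,"wx":0,"wy":0,"wz":0}]'

```text
t: 15.6
ee_pos: [0.5311, 0.0569, 0.0695]
orientation: [-3.065, -0.685, 0.0]
contact_force: [0.6, 0.2, -3.7]
width: 0.0383
gripper_force: 61.4
```

Run:
```python
from h import *
s=read_state();print(s["contact_force"],s["moment"]);delta([.5308,.0571,.0423],np.radians(25.2))
c=cam("wrist")
cv2.imwrite("pics/w8.png",cv2.resize(c[0][100:370,130:430],None,fx=2.2,fy=2.2,interpolation=cv2.INTER_CUBIC))
```

```text
[ 0.63784148  0.16150816 -3.72105737] [ 0.03505912 -0.05970882  0.06215348]
pose 15.6 [0.5311 0.0569 0.0695] yaw 25.21 tilt 0.03 F [ 0.64  0.16 -3.72] w 0.0383
shift mm [-0.2 -0.3 27.2] turn deg [-0.  0.  0.]
```

View pics/w8.png

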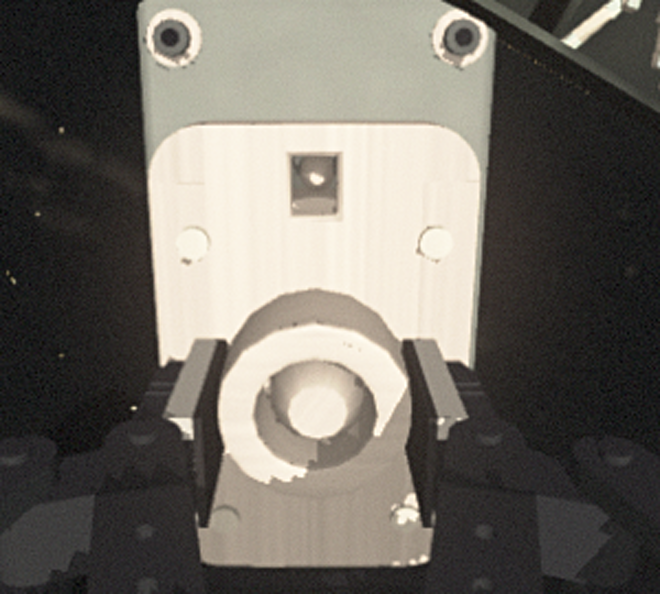

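The picture shows the pin tip (316,178) inside the slot and the shaft (316,410) inside the bore. I'll continue down.

drive_tool --rows '[{"x":0,"y":0,"z":2,"wx":0,"wy":0,"wz":0},{"x":0,"y":0,"z":3,"wx":0,"wy":0,"wz":0},{"x":0,"y":0,"z":4,"wx":0,"wy":0,"wz":0},{"x":0,"y":0,"z":4,"wx":0,"wy":0,"wz":0},{"x":0,"y":0,"z":4,"wx":0,"wy":0,"wz":0},{"x":0,"y":0,"z":3,"wx":0,"wy":0,"wz":0},{"x":0,"y":0,"z":2,"wx":0,"wy":0,"wz":0},{"x":0,"y":0,"z":0,"wx":0,"wy":0,"wz":0}]'

```text
t: 16.65
ee_pos: [0.531, 0.057, 0.0473]
orientation: [-3.065, -0.685, 0.001]
contact_force: [-1.3, -0.2, -4.8]
width: 0.0378
gripper_force: 61.5
```

drive_tool --rows '[{"x":0,"y":0,"z":1,"wx":0,"wy":0,"wz":0},{"x":0,"y":0,"z":1,"wx":0,"wy":0,"wz":0},{"x":0,"y":0,"z":1,"wx":0,"wy":0,"wz":0},{"x":0,"y":0,"z":0.8,"wx":0,"wy":0,"wz":0},{"x":0,"y":0,"z":0.4,"wx":0,"wy":0,"wz":0},{"x":0,"y":0,"z":0,"wx":0,"wy":0,"wz":0},{"x":0,"y":0,"z":0,"wx":0,"wy":0,"wz":0},{"x":0,"y":0,"z":0,"wx":0,"wy":0,"wz":0}]'

```text
t: 17.65
ee_pos: [0.5311, 0.057, 0.0433]
orientation: [-3.065, -0.686, 0.0]
contact_force: [0.5, 0.6, -4.4]
width: 0.0384
gripper_force: 61.5
```

drive_tool --rows '[{"x":0,"y":0,"z":0.3,"wx":0,"wy":0,"wz":0},{"x":0,"y":0,"z":0.3,"wx":0,"wy":0,"wz":0},{"x":0,"y":0,"z":0.3,"wx":0,"wy":0,"wz":0},{"x":0,"y":0,"z":0.1,"wx":0,"wy":0,"wz":0},{"x":0,"y":0,"z":0,"wx":0,"wy":0,"wz":0},{"x":0,"y":0,"z":0,"wx":0,"wy":0,"wz":0},{"x":0,"y":0,"z":0,"wx":0,"wy":0,"wz":0},{"x":0,"y":0,"z":0,"wx":0,"wy":0,"wz":0}]'

```text
t: 18.65
ee_pos: [0.531, 0.0569, 0.0424]
orientation: [-3.065, -0.685, 0.0]
contact_force: [-1.4, -0.1, 1.1]
width: 0.0382
gripper_force: 62.0
```

drive_tool --rows '[{"x":0,"y":0,"z":0.1,"wx":0,"wy":0,"wz":0},{"x":0,"y":0,"z":0,"wx":0,"wy":0,"wz":0},{"x":0,"y":0,"z":0,"wx":0,"wy":0,"wz":0},{"x":0,"y":0,"z":0,"wx":0,"wy":0,"wz":0},{"x":0,"y":0,"z":0,"wx":0,"wy":0,"wz":0},{"x":0,"y":0,"z":0,"wx":0,"wy":0,"wz":0},{"x":0,"y":0,"z":0,"wx":0,"wy":0,"wz":0},{"x":0,"y":0,"z":0,"wx":0,"wy":0,"wz":0}]' --claw 85

```text
t: 19.65
ee_pos: [0.531, 0.0569, 0.0421]
orientation: [-3.065, -0.685, 0.001]
contact_force: [0.1, -0.8, -0.0]
width: 0.0853
gripper_force: 0.0
```

drive_tool --rows '[{"x":0,"y":0,"z":-5,"wx":0,"wy":0,"wz":0},{"x":0,"y":0,"z":-12,"wx":0,"wy":0,"wz":0},{"x":0,"y":0,"z":-20,"wx":0,"wy":0,"wz":0},{"x":0,"y":0,"z":-25,"wx":0,"wy":0,"wz":0},{"x":0,"y":0,"z":-25,"wx":0,"wy":0,"wz":0},{"x":0,"y":0,"z":-20,"wx":0,"wy":0,"wz":0},{"x":0,"y":0,"z":-10,"wx":0,"wy":0,"wz":0},{"x":0,"y":0,"z":0,"wx":0,"wy":0,"wz":0}]'

```text
t: 20.65
ee_pos: [0.5317, 0.057, 0.1601]
orientation: [-3.065, -0.686, -0.002]
contact_force: [-0.3, -0.7, -0.5]
width: 0.0851
gripper_force: 0.0
```

Run:
```python
from h import *
c=cam("wrist");np.savez("w9.npz",*c);v=load("w2.npz")
g=cv2.cvtColor(c[0],cv2.COLOR_BGR2GRAY)
o,hh=blob((g>150).astype(np.uint8),proj([.54,.061,.04],c)[0]);print(rect(onplane(o,c,.04)))
o,hh=blob((g>110).astype(np.uint8),proj([.54,.061,.04],c)[0]);print(rect(onplane(o,c,.04)))
for h in hh: print(h.mean(0),rect(onplane(h,c,.04)))
# collar from w2: outer top rim / bore ellipse
G=cv2.cvtColor(v[0],cv2.COLOR_BGR2GRAY)
for t in (70,90,130,170,200):
    o,hh=blob((G>t).astype(np.uint8),(463,150));
    if o is not None: print(t,rect(onplane(o,v,.026)),rect(onplane(o,v,.013)),[rect(onplane(h,v,.026)) for h in hh])
delta([.493,-.34,.15],np.radians(0))
```

```text
[537.18  60.42 151.21  88.44  25.17]
[537.4   60.7  151.96  89.37  25.23]
[271.32432432 153.48648649] [572.15  78.5   11.03   7.1  -35.95]
[318.31578947 119.26315789] [612.38  56.07   5.56   5.08 -19.61]
[227.68421053 119.26315789] [581.69 121.48   5.56   5.08  69.89]
70 [ 491.75 -339.25   52.86   40.04   86.47] [ 490.77 -347.03   54.73   41.45   86.47] [array([ 492.03, -338.26,   15.  ,    8.51,    8.34])]
90 [ 491.31 -339.56   51.5    39.45  -89.28] [ 490.32 -347.35   53.32   40.84  -89.28] [array([ 492.59, -338.74,   14.01,   10.78,  -41.8 ])]
130 [ 494.11 -342.99   46.82   39.52   35.08] [ 493.22 -350.9    48.47   40.92   35.08] [array([ 494.15, -345.01,   23.66,   18.14,  -76.44])]
170 [ 492.63 -345.11   41.31   39.06   12.1 ] [ 491.68 -353.09   42.77   40.44   12.1 ] [array([ 492.71, -345.6 ,   24.05,   20.85,  -89.12])]
200 [ 491.42 -345.26   37.96   37.14  -89.26] [ 490.43 -353.25   39.3    38.45  -89.26] [array([ 491.55, -345.15,   23.74,   23.73,   50.73])]
pose 20.7 [0.5311 0.0569 0.1592] yaw 25.21 tilt 0.03 F [-0.15 -0.5   0.42] w 0.085
shift mm [-203.5  342.9    9. ] turn deg [-0.   0.  25.2]
```

drive_tool --rows '[{"x":-8,"y":13,"z":0,"wx":0,"wy":0,"wz":0},{"x":-17,"y":29,"z":0,"wx":0,"wy":0,"wz":0},{"x":-25,"y":42,"z":0,"wx":0,"wy":0,"wz":0},{"x":-25,"y":42,"z":0,"wx":0,"wy":0,"wz":0},{"x":-25,"y":42,"z":0,"wx":0,"wy":0,"wz":0},{"x":-25,"y":42,"z":0,"wx":0,"wy":0,"wz":0},{"x":-25,"y":42,"z":0,"wx":0,"wy":0,"wz":0},{"x":-25,"y":42,"z":0,"wx":0,"wy":0,"wz":0}]'

```text
t: 21.7
ee_pos: [0.4964, -0.2857, 0.158]
orientation: [-3.065, -0.684, 0.003]
contact_force: [0.8, 0.2, -0.4]
width: 0.0849
gripper_force: 0.0
```

drive_tool --rows '[{"x":-20,"y":34,"z":0,"wx":0,"wy":0,"wz":0},{"x":-11.5,"y":19,"z":0,"wx":0,"wy":0,"wz":0},{"x":0,"y":0,"z":15,"wx":0,"wy":0,"wz":0},{"x":0,"y":0,"z":25,"wx":0,"wy":0,"wz":0},{"x":0,"y":0,"z":25,"wx":0,"wy":0,"wz":0},{"x":0,"y":0,"z":15,"wx":0,"wy":0,"wz":0},{"x":0,"y":0,"z":0,"wx":0,"wy":0,"wz":0},{"x":0,"y":0,"z":0,"wx":0,"wy":0,"wz":0}]'

```text
t: 22.7
ee_pos: [0.4926, -0.3448, 0.0796]
orientation: [3.066, 0.687, 0.001]
contact_force: [0.1, -0.7, -0.7]
width: 0.0853
gripper_force: 0.0
```

Run:
```python
from h import *
delta([.492,-.345,.012],np.radians(25.2))
c=cam("wrist");np.savez("w10.npz",*c)
G=cv2.cvtColor(c[0],cv2.COLOR_BGR2GRAY)
p=proj([.492,-.345,.026],c)[0];print(p)
for t in (70,110,150,180,200):
    o,hh=blob((G>t).astype(np.uint8),p)
    if o is not None: print(t,rect(onplane(o,c,.026)),[(h.mean(0).round(1),rect(onplane(h,c,.026))) for h in hh])
```

```text
pose 22.7 [ 0.4926 -0.3448  0.0796] yaw 25.25 tilt 0.02 F [ 0.1  -0.65 -0.67] w 0.0853
shift mm [-0.6 -0.1 67.6] turn deg [ 0. -0.  0.]
[274.36249139 234.09067964]
70 [ 493.6  -347.72   75.99   72.75   26.57] [(array([245.3, 237.5]), array([ 481.55, -328.66,   13.32,    2.62,   30.56]))]
110 [ 494.09 -345.24   44.89   39.46   25.19] [(array([276.2, 228.5]), array([ 496.01, -344.4 ,   15.92,   15.61,  -18.63]))]
150 [ 494.25 -345.9    44.31   39.56    6.43] [(array([276. , 228.6]), array([ 495.87, -344.36,   16.56,   16.43,   71.34]))]
180 [ 494.27 -345.97   44.06   39.24    7.32] [(array([278.5, 229.7]), array([ 496.04, -344.7 ,   21.61,   14.43,  -64.83]))]
200 [ 494.25 -345.48   43.51   38.81   25.18] [(array([279.1, 231. ]), array([ 495.8 , -345.81,   23.27,   15.34,  -83.99]))]
```

drive_tool --rows '[{"x":-0.9,"y":0.5,"z":6,"wx":0,"wy":0,"wz":0},{"x":0,"y":0,"z":14,"wx":0,"wy":0,"wz":0},{"x":0,"y":0,"z":14,"wx":0,"wy":0,"wz":0},{"x":0,"y":0,"z":14,"wx":0,"wy":0,"wz":0},{"x":0,"y":0,"z":12,"wx":0,"wy":0,"wz":0},{"x":0,"y":0,"z":7,"wx":0,"wy":0,"wz":0},{"x":0,"y":0,"z":4,"wx":0,"wy":0,"wz":0},{"x":0,"y":0,"z":0,"wx":0,"wy":0,"wz":0}]'

```text
t: 23.75
ee_pos: [0.4914, -0.3458, 0.0079]
orientation: [-3.065, -0.686, 0.001]
contact_force: [-1.5, 0.3, -0.6]
width: 0.0854
gripper_force: 0.0
```

drive_tool --rows '[{"x":0,"y":0,"z":0,"wx":0,"wy":0,"wz":0},{"x":0,"y":0,"z":0,"wx":0,"wy":0,"wz":0},{"x":0,"y":0,"z":0,"wx":0,"wy":0,"wz":0},{"x":0,"y":0,"z":0,"wx":0,"wy":0,"wz":0},{"x":0,"y":0,"z":0,"wx":0,"wy":0,"wz":0},{"x":0,"y":0,"z":0,"wx":0,"wy":0,"wz":0},{"x":0,"y":0,"z":0,"wx":0,"wy":0,"wz":0},{"x":0,"y":0,"z":0,"wx":0,"wy":0,"wz":0}]' --claw 30 --force 40

```text
t: 24.75
ee_pos: [0.4919, -0.3464, 0.0088]
orientation: [3.065, 0.685, 0.001]
contact_force: [-0.7, 0.4, 6.1]
width: 0.0381
gripper_force: 40.4
```

drive_tool --rows '[{"x":0,"y":0,"z":-2,"wx":0,"wy":0,"wz":0},{"x":0,"y":0,"z":-10,"wx":0,"wy":0,"wz":0},{"x":0,"y":0,"z":-20,"wx":0,"wy":0,"wz":0},{"x":0,"y":0,"z":-25,"wx":0,"wy":0,"wz":0},{"x":0,"y":0,"z":-28,"wx":0,"wy":0,"wz":0},{"x":0,"y":0,"z":-25,"wx":0,"wy":0,"wz":0},{"x":0,"y":0,"z":-10,"wx":0,"wy":0,"wz":0},{"x":0,"y":0,"z":0,"wx":0,"wy":0,"wz":0}]'

```text
t: 25.75
ee_pos: [0.4916, -0.3459, 0.1283]
orientation: [3.066, 0.686, 0.0]
contact_force: [1.5, -0.1, -1.5]
width: 0.0384
gripper_force: 40.6
```

Run:
```python
from h import *
delta([.531,.0569,.125],np.radians(25.2))
e=read_state()["ee_pos"];c=cam("wrist");np.savez("w11.npz",*c)
z=e[2]-.0082;p=proj([e[0],e[1],z+.026],c)[0];u=np.array([.9048,.4258])
G=cv2.cvtColor(c[0],cv2.COLOR_BGR2GRAY)
for t in (110,150,180,200):
    o,hh=blob((G>t).astype(np.uint8),p)
    if o is not None:
        for h in [o]+hh:
            r=rect(onplane(h,c,z+.026));d=r[:2]-e[:2]*1000;print(t,r,"tool x",(d@u).round(2),"left",(u[0]*d[1]-u[1]*d[0]).round(2))
            q=(onplane(h,c,z+.026)[:,:2]-e[:2])*1000@u; print("   x range",q.min().round(1),q.max().round(1))
```

```text
pose 25.75 [ 0.4916 -0.3459  0.1283] yaw 25.21 tilt 0.02 F [ 1.55 -0.13 -1.53] w 0.0384
shift mm [ 207.2 -347.7    3.4] turn deg [ 0. -0.  0.]
110 [ 495.27 -342.88   46.36   38.21   25.17] tool x 4.59 left 1.22
   x range -18.6 27.8
110 [ 497.31 -342.22   17.29    9.58  -64.84] tool x 6.72 left 0.95
   x range 1.9 11.5
150 [ 495.28 -342.89   46.36   37.62   25.2 ] tool x 4.6 left 1.21
   x range -18.6 27.8
150 [ 497.52 -342.12   18.16   10.04  -64.84] tool x 6.95 left 0.95
   x range 1.9 12.0
180 [ 495.09 -343.     45.92   37.57   25.2 ] tool x 4.38 left 1.19
   x range -18.6 27.3
180 [ 494.23 -346.73   22.91   16.64   51.72] tool x 2.01 left -1.82
   x range -10.7 12.0
200 [ 494.96 -342.79   45.9    37.5    27.45] tool x 4.35 left 1.43
   x range -18.6 27.3
200 [ 489.64 -334.2     6.49    1.56    9.65] tool x 3.19 left 11.47
   x range -0.0 6.3
200 [ 493.77 -346.9    23.63   17.19   49.74] tool x 1.52 left -1.78
   x range -11.7 12.0
```

drive_tool --rows '[{"x":8,"y":-13,"z":0,"wx":0,"wy":0,"wz":0},{"x":17,"y":-29,"z":0,"wx":0,"wy":0,"wz":0},{"x":25,"y":-42,"z":0,"wx":0,"wy":0,"wz":0},{"x":25,"y":-42,"z":0,"wx":0,"wy":0,"wz":0},{"x":25,"y":-42,"z":0,"wx":0,"wy":0,"wz":0},{"x":25,"y":-42,"z":0,"wx":0,"wy":0,"wz":0},{"x":25,"y":-42,"z":0,"wx":0,"wy":0,"wz":0},{"x":25,"y":-42,"z":0,"wx":0,"wy":0,"wz":0}]'

```text
t: 26.8
ee_pos: [0.5232, -0.0028, 0.1272]
orientation: [-3.064, -0.686, 0.004]
contact_force: [1.1, 0.2, -3.1]
width: 0.0383
gripper_force: 40.6
```

drive_tool --rows '[{"x":20,"y":-34,"z":0,"wx":0,"wy":0,"wz":0},{"x":9,"y":-15,"z":0,"wx":0,"wy":0,"wz":0},{"x":3,"y":-4.8,"z":0,"wx":0,"wy":0,"wz":0},{"x":0,"y":0,"z":5,"wx":0,"wy":0,"wz":0},{"x":0,"y":0,"z":10,"wx":0,"wy":0,"wz":0},{"x":0,"y":0,"z":9,"wx":0,"wy":0,"wz":0},{"x":0,"y":0,"z":3,"wx":0,"wy":0,"wz":0},{"x":0,"y":0,"z":0,"wx":0,"wy":0,"wz":0}]'

```text
t: 27.8
ee_pos: [0.5303, 0.0567, 0.1007]
orientation: [-3.065, -0.685, 0.002]
contact_force: [0.1, 0.1, -2.7]
width: 0.0384
gripper_force: 40.7
```

Run:
```python
from h import *
delta([.5308,.0568,.0702],np.radians(25.2))
```

```text
pose 27.8 [0.5303 0.0567 0.1007] yaw 25.18 tilt 0.08 F [ 0.07  0.07 -2.75] w 0.0384
shift mm [ 0.6  0.1 30.5] turn deg [-0.1  0.1 -0. ]
```

Collar underside is at about 92 mm. I'll lower it over the taper to about 78 mm.

drive_tool --rows '[{"x":0.4,"y":0,"z":1,"wx":0,"wy":0,"wz":0},{"x":0,"y":0,"z":2,"wx":0,"wy":0,"wz":0},{"x":0,"y":0,"z":3,"wx":0,"wy":0,"wz":0},{"x":0,"y":0,"z":3,"wx":0,"wy":0,"wz":0},{"x":0,"y":0,"z":3,"wx":0,"wy":0,"wz":0},{"x":0,"y":0,"z":2,"wx":0,"wy":0,"wz":0},{"x":0,"y":0,"z":0,"wx":0,"wy":0,"wz":0},{"x":0,"y":0,"z":0,"wx":0,"wy":0,"wz":0}]'

```text
t: 28.8
ee_pos: [0.531, 0.0572, 0.0872]
orientation: [-3.065, -0.685, 0.0]
contact_force: [0.0, 0.1, -1.3]
width: 0.0383
gripper_force: 40.7
```

drive_tool --rows '[{"x":0,"y":0,"z":2,"wx":0,"wy":0,"wz":0},{"x":0,"y":0,"z":3,"wx":0,"wy":0,"wz":0},{"x":0,"y":0,"z":3,"wx":0,"wy":0,"wz":0},{"x":0,"y":0,"z":3,"wx":0,"wy":0,"wz":0},{"x":0,"y":0,"z":2,"wx":0,"wy":0,"wz":0},{"x":0,"y":0,"z":1,"wx":0,"wy":0,"wz":0},{"x":0,"y":0,"z":0,"wx":0,"wy":0,"wz":0},{"x":0,"y":0,"z":0,"wx":0,"wy":0,"wz":0}]'

```text
t: 29.8
ee_pos: [0.531, 0.0572, 0.0732]
orientation: [-3.065, -0.685, 0.0]
contact_force: [-0.3, 0.2, -2.3]
width: 0.0381
gripper_force: 40.7
```

drive_tool --rows '[{"x":0,"y":0,"z":0.6,"wx":0,"wy":0,"wz":0},{"x":0,"y":0,"z":0.6,"wx":0,"wy":0,"wz":0},{"x":0,"y":0,"z":0.4,"wx":0,"wy":0,"wz":0},{"x":0,"y":0,"z":0.3,"wx":0,"wy":0,"wz":0},{"x":0,"y":0,"z":0.2,"wx":0,"wy":0,"wz":0},{"x":0,"y":0,"z":0,"wx":0,"wy":0,"wz":0},{"x":0,"y":0,"z":0,"wx":0,"wy":0,"wz":0},{"x":0,"y":0,"z":0,"wx":0,"wy":0,"wz":0}]'

```text
t: 30.8
ee_pos: [0.5309, 0.0572, 0.071]
orientation: [-3.065, -0.685, 0.001]
contact_force: [-0.2, -0.9, -2.2]
width: 0.0382
gripper_force: 40.7
```

drive_tool --rows '[{"x":0,"y":0,"z":0.3,"wx":0,"wy":0,"wz":0},{"x":0,"y":0,"z":0.2,"wx":0,"wy":0,"wz":0},{"x":0,"y":0,"z":0.2,"wx":0,"wy":0,"wz":0},{"x":0,"y":0,"z":0,"wx":0,"wy":0,"wz":0},{"x":0,"y":0,"z":0,"wx":0,"wy":0,"wz":0},{"x":0,"y":0,"z":0,"wx":0,"wy":0,"wz":0},{"x":0,"y":0,"z":0,"wx":0,"wy":0,"wz":0},{"x":0,"y":0,"z":0,"wx":0,"wy":0,"wz":0}]'

```text
t: 31.8
ee_pos: [0.531, 0.0572, 0.0708]
orientation: [-3.065, -0.685, -0.0]
contact_force: [-2.1, -1.2, 5.2]
width: 0.038
gripper_force: 41.5
```

drive_tool --rows '[{"x":0,"y":0,"z":0,"wx":0,"wy":0,"wz":0},{"x":0,"y":0,"z":0,"wx":0,"wy":0,"wz":0},{"x":0,"y":0,"z":0,"wx":0,"wy":0,"wz":0},{"x":0,"y":0,"z":0,"wx":0,"wy":0,"wz":0},{"x":0,"y":0,"z":0,"wx":0,"wy":0,"wz":0},{"x":0,"y":0,"z":0,"wx":0,"wy":0,"wz":0},{"x":0,"y":0,"z":0,"wx":0,"wy":0,"wz":0},{"x":0,"y":0,"z":0,"wx":0,"wy":0,"wz":0}]' --claw 85

```text
t: 32.8
ee_pos: [0.5309, 0.0572, 0.0703]
orientation: [-3.065, -0.686, 0.0]
contact_force: [0.6, 0.6, 0.1]
width: 0.0849
gripper_force: 0.0
```

drive_tool --rows '[{"x":0,"y":0,"z":-5,"wx":0,"wy":0,"wz":0},{"x":0,"y":0,"z":-12,"wx":0,"wy":0,"wz":0},{"x":0,"y":0,"z":-20,"wx":0,"wy":0,"wz":0},{"x":0,"y":0,"z":-25,"wx":0,"wy":0,"wz":0},{"x":0,"y":0,"z":-20,"wx":0,"wy":0,"wz":0},{"x":0,"y":0,"z":-10,"wx":0,"wy":0,"wz":0},{"x":0,"y":0,"z":0,"wx":0,"wy":0,"wz":0},{"x":0,"y":0,"z":0,"wx":0,"wy":0,"wz":0}]'

```text
t: 33.8
ee_pos: [0.5304, 0.0571, 0.1617]
orientation: [-3.065, -0.685, 0.002]
contact_force: [-0.5, -0.9, -0.2]
width: 0.0849
gripper_force: 0.0
```

Run:
```python
from h import *
e=read_state()["ee_pos"];c=cam("wrist")
G=cv2.cvtColor(c[0],cv2.COLOR_BGR2GRAY);u=np.array([.9048,.4258])
p=proj([.531,.057,.088],c)[0]
for t in (150,190,215):
    o,hh=blob((G>t).astype(np.uint8),p)
    if o is not None: print(t,rect(onplane(o,c,.088)),[rect(onplane(h,c,.088)) for h in hh][:4])
a=cam("scene");b=cam("side")
# collar top expected vs seen brightness: print gray at projected rim points (collar top ring radius 16)
A=np.linspace(0,2*np.pi,12,endpoint=False);ring=np.c_[.531+.016*np.cos(A),.057+.016*np.sin(A),0*A+.088]
for q in(c,a,b):
    g=cv2.cvtColor(q[0],cv2.COLOR_BGR2GRAY);P=proj(ring,q).round().astype(int);print(P.mean(0),g[P[:,1],P[:,0]])
```

```text
150 [547.04  65.23 123.53  72.46  25.1 ] [array([508.15,  80.28,  12.33,   2.19,  23.11]), array([531.  ,  58.49,  23.16,  17.2 , -68.13]), array([537.56,  78.35,  10.6 ,   4.55, -16.12]), array([542.79,  96.57,   9.84,   2.09,  23.16])]
190 [547.42  65.38 122.59  70.    25.17] [array([510.5 ,  20.47,  14.89,   6.75, -16.06]), array([530.56,  58.31,  23.32,  23.32, -19.04]), array([532.34,  65.2 ,  51.22,  32.34,  -9.62]), array([572.62,  78.1 ,  13.42,   9.41,  25.47])]
215 [541.95  63.36  89.45  57.52  25.19] [array([530.33,  58.4 ,  24.28,  23.92,  72.19]), array([532.46,  65.13,  51.8 ,  33.76, -11.96]), array([572.61,  78.11,  13.42,   9.49,  25.15])]
[275.16666667 222.75      ] [250 248 247 246 246 247 250 249 246 248 249 250]
[229.5        133.33333333] [255 255 190 247 246 255 255 252 245 248 245 255]
[204.16666667 262.75      ] [255 255 254 252 251 254 255 255 255 254 255 255]
```

The collar bore measures 23.3 mm across at its expected height and is centred on the shaft, so I'm handing the job in.

```bash
python3 -c "
from workcell import *
print(close_job())"
```

```text
the job is handed in; nothing more can be done
None
```

The plate is home on the seat with its slot over the pin, and the collar sits on its hub. The gripper is clear and the job was handed in at about 34 s; it returned no verdict, and I inferred the sensor pin's travel from the plate's height because it can't be read directly.

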